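Set and lock the portion stop

TASK

Set the portion stop of the cutting guide to the red size: with closed fingers, push the grey stop along its rail towards the fence until it clicks into the notch of the red clip, without running past that notch (it may ride through the yellow one). Then press the blue lock pin on top of the stop all the way down and come away. Push gently and do not grip anything; leave the bowls, jar, salt shaker, spoon and timer where they are.

Things in the scene. Friction and masses are not known exactly. Their poses are not given: they have to be found in the camera images.
- guide: Cutting guide, fixed: wooden board 230 (x) x 420 mm (y), top 18 mm above the worktop. Origin: its middle, at worktop height; x points away from the robot, y left along the rail, turned by the guide's yaw. Aluminium rail along y at x = +80 mm, 26 mm wide, top at 36 mm. The fence, an upright plate, stands across the board at y = +190 mm; the stop is pushed towards it, in +y.
- stop_index (a point): The grey stop, a block sliding on the rail, 60 mm along it, 46 mm across, 42 to 78 mm above the worktop. This point: middle of its length, on the rail's centre line and top (36 mm up); axes as the guide's. Its thin plate reaches 88 mm from the rail line towards the robot, 23 to 69 mm up. It cannot come off the rail. Friction about 1 N. A spring ball under this point rides over the clips.
- push_face (a point): Middle of the stop's flat end face on the -y side (away from the fence), the face to push: 30 mm from stop_index along the rail, 60 mm above the worktop. Behind it only the low rail top (36 mm; clips and end caps up to 41 mm).
- pin_top (a point): Middle of the top of the blue lock pin, a round button 20 mm across in the middle of the stop's top face. It stands 8 mm proud (86 mm above the worktop) at first and is flush (78 mm) when fully pressed.
- lock_pin (a joint): How far the lock pin is pressed, m: 0 up, 0.008 fully down. It takes about 4 N and stays where it is left.
- red_clip: Red clip on the rail, 26 mm along it, its tab with a black line reaching 51 mm out behind: the wanted size. Origin: middle of its notch, on the rail's line and top; axes as the guide's. The stop is in the notch when stop_index is here. First ridge 7 mm before, felt from 13 mm before, about 6 N; then the force dips and the stop snaps in. Second ridge 8 mm beyond, 8 to 10 N: not to be passed.
- yellow_clip: Yellow clip, the same as the red one but for another size; it stands before or beyond the red one, 60 mm or more away. Origin and axes alike.
- sauce_bowl_5: Blue sauce bowl, 76 mm across, 30 mm high, on the front of the board; origin under its middle. A bystander.
- teaspoon_1: Steel teaspoon, 132 mm long, 9 mm high, lying on the front of the board. A bystander.
- spice_1: Spice jar with a red cap, 45 mm across, 106 mm high, standing at the right; origin under its middle. A bystander.
- salt_shaker: Salt shaker, 44 mm across, 90 mm high, standing at the left; origin under its middle. A bystander.
- sauce_bowl_4: Beige sauce bowl, 76 mm across, 30 mm high, at the left; origin under its middle. A bystander.
- kitchen_timer: White kitchen timer with a red dial, 57 x 71 x 68 mm, at the right; origin under its middle. A bystander.

How it is judged:
On the way, in this order (a step that is already met when the one before it is completed fails the run):
1. the stop rests in the notch of the red clip, the lock pin still up (y of stop_index in the frame of red_clip between -0.0035 and 0.0035 m and value of joint lock_pin below 0.003 m), for 0.3 s.
2. the lock pin is pressed fully down (y of stop_index in the frame of red_clip between -0.0035 and 0.0035 m and value of joint lock_pin above 0.0065 m), for 0.1 s.
At the end, for the whole second after the job is handed in: The stop is at rest in the red clip's notch (its index within 3.5 mm of the notch along the rail) and the lock pin is down (at least 6.5 of its 8 mm) (all of step 2 and linear speed of stop below 0.01 m/s); the robot touches nothing.
It fails at once if the stop runs past the red notch (more than 9 mm beyond it) (y of stop_index in the frame of red_clip above 0.009 m).
It fails at once if the lock pin is pressed before the stop is in the red notch (value of joint lock_pin above 0.004 m and (y of stop_index in the frame of red_clip below -0.006 m or y of stop_index in the frame of red_clip above 0.006 m)).
It fails at once if the stop is gripped or pushed harder than 35 N (contact force between the fingers and stop above 35 N).
It fails at once if a bystander (bowl, jar, shaker, spoon or timer) is lifted or moved more than 20 mm (distance of any of sauce_bowl_5, teaspoon_1, spice_1, salt_shaker, sauce_bowl_4, kitchen_timer from where it was at the start of the episode above 0.02 m).
It also fails if it takes over 48 s, if anything falls off the work surface, if the arm or the gripper's body presses on something with over 40 N, if the wrist force passes 120 N, or if a joint passes its speed limit or range.

ROBOT

A 6-joint arm with a two-finger parallel gripper is mounted at the origin on a cart in front of the work surface, level with it; the furniture and walls round the work are solid. World frame = base frame: x ahead of the robot, y to its left, z up, the work surface at z = 0. Lengths are in m, angles in rad, forces in N, time in s.
With the tool pointing down it reaches from about 0.35 to 0.85 m from the base axis. Payload 8.1 kg.
Tool frame: the origin (TCP) lies between the finger pads; the fingertips stand 17 mm ahead of it and the grasp point (between the pads) lies 2 mm behind it; z points along the fingers, x is the direction in which the jaws open and shut, and the axes are right-handed (so a half turn about z gives the same grasp; the last joint's range is limited). The gripper opens to 85 mm and grips with 20 to 120 N. Pads are 22 mm wide; open, the fingers measure 114 mm over their backs; the gripper's body (76 mm by 85 mm) begins 54 mm behind the grasp point. The pads swing forward as they close: fully open they stand 13 mm farther back than shut.
Start: joints at [-1.345, 0.13, 1.488, -0, 1.523, -0.085], TCP at [0.184, -0.571, 0.248] pointing down, gripper open.
Joint ranges: [-2.96, 2.96], [-0.89, 2.26], [0.02, 2.5], [-1.34, 4.48], [0, 2.73], [-2.66, 2.66]. Speed limits (rad/s): [2.39, 2.39, 2.79, 3.14, 3.14, 3.14].

INTERFACE

Orientations are given as a rotation vector (axis times angle).
In Python, from rig import env, command_gripper, eyes, order gives the robot as it stands. The module is installed in compiled form; this text tells all that it offers. Calls block until the motion is done:
- env.move_ptp(position, orientation): joint-space move of the TCP to a pose.
- env.move_linear(position, ori=None, max_speed=0.15): straight line of the TCP; ori=None keeps the orientation; max_speed is the mean speed in m/s.
- env.goto_joints(angles): joint-space move.
- command_gripper(opening, newtons=None): opening from 0.0 (shut) to 1.0 (fully open); newtons is the grip in N (None keeps the last); returns when the fingers have stopped.
- env.wait(seconds).
- env.ik(position, orientation): joint angles nearest the present ones, or None.
- env.sense(): the state.
- eyes.get_image(name): name is "scene" or "top" or "wrist"; returns a dict with "img" (400x640x3 uint8, blue, green, red), "fx", "fy", "cx", "cy" (pixels), "dist_coeffs" ([k1, k2, p1, p2, k3] as OpenCV has them; the pictures are not rectified), "R" (3x3) and "t" (3): a world point X has camera coordinates R X + t. Camera axes: x right, y down, z forward; pixel columns grow to the right and rows downward; lengths in m; the calibration is good to about 2 mm. A picture is of the moment at which its call begins. There is no depth.
A pose or a line that the arm cannot do raises env.Unreachable and nothing moves.
- order.job_done(): hands the job in, once; it reports no verdict.
The state is a dict: "clock": time; "qpos": joint angles; "qd": joint speeds; "tau": joint torques, N m; "eef_pos": TCP position; "tcp_rot": TCP orientation; "ft_force": force on the tool from outside, world axes, zero at the start; "torque": the same for the moment, N m; "gripper_width": opening from 0.0 (shut) to 1.0 (fully open).
Only numpy, scipy, OpenCV 4.12 (cv2) and the standard library are available. Lean on these libraries where they do the work, as an engineer would, in place of code of your own. Each camera call takes 0.05 s, during which the arm holds its last target.

## Working session

There is one attempt and no reset: what is moved stays moved. The work goes in short steps, each a Python script; the robot and the scene stay as the last script left them, time stands still between calls to the robot, and variables do not carry over. Pictures are saved under pics/ and viewed, and the job is handed in when it is done.

```bash
mkdir -p pics
python3 - <<'E'
from rig import env, command_gripper, eyes, order
import cv2,pickle
d={}
for n in ["scene","top","wrist"]:
    r=eyes.get_image(n); d[n]=r; cv2.imwrite(f"pics/{n}0.png",r["img"])
    print(n,r["fx"],r["fy"],r["cx"],r["cy"],r["dist_coeffs"],r["R"],r["t"])
pickle.dump(d,open("im0.pkl","wb"))
s=env.sense();print(s)
E
```

```text
scene 463.2644584643261 463.2644584643261 324.5863454400627 201.77420344325836 [-0.01242039  0.          0.          0.          0.        ] [[-0.77050783 -0.63732833  0.01141442]
 [-0.31250769  0.36208256 -0.87819996]
 [ 0.55556875 -0.68022703 -0.47815745]] [0.43524645 0.24817121 0.91255616]
top 494.94452706779595 494.94452706779595 311.1893503920927 200.5028048456463 [-0.0797266  0.         0.         0.         0.       ] [[ 0.01340321 -0.99989657  0.00521536]
 [-0.97759243 -0.01419971 -0.21002715]
 [ 0.21007949 -0.00228346 -0.97768164]] [-0.00771357  0.54363111  1.35909142]
wrist 315.4868810146847 315.4868810146847 316.6562173870355 197.68532579786094 [0.01147267 0.         0.         0.         0.        ] [[ 0.30540192 -0.9522224  -0.00147113]
 [-0.91664346 -0.29440852  0.27034864]
 [-0.25786514 -0.08121649 -0.96276137]] [-0.59967434 -0.0348046   0.37899845]
{'clock': 0.15, 'qpos': array([-1.34537484e+00,  1.31010240e-01,  1.48904451e+00, -2.12848507e-05,
        1.52298520e+00, -8.53834223e-02]), 'qd': array([ 0.00084963, -0.00095841, -0.00263764, -0.00020302, -0.00028861,
       -0.00188779]), 'tau': array([ 1.40733748e-03, -5.70065475e+01, -5.01158810e+01, -8.44676197e-05,
        9.69141576e-03, -2.74138847e-05]), 'eef_pos': array([ 0.18342884, -0.57085305,  0.24746346]), 'tcp_rot': array([-2.53774771e+00,  1.85029055e+00,  1.73745939e-03]), 'ft_force': array([ 0.29199608, -0.15266579,  0.99501418]), 'torque': array([-0.00310352,  0.01342947, -0.01497238]), 'gripper_width': 1.000245530012451}
```

View pics/top0.png

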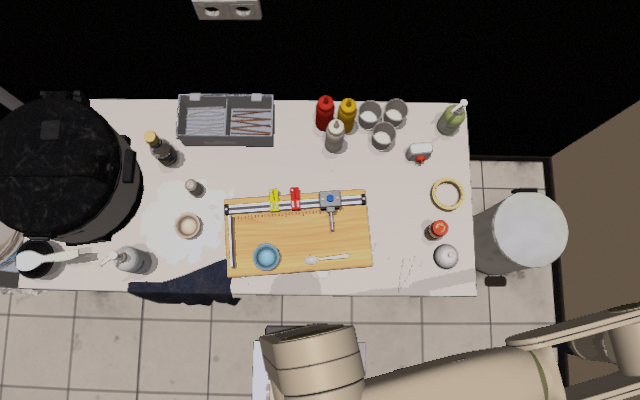

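View pics/scene0.png

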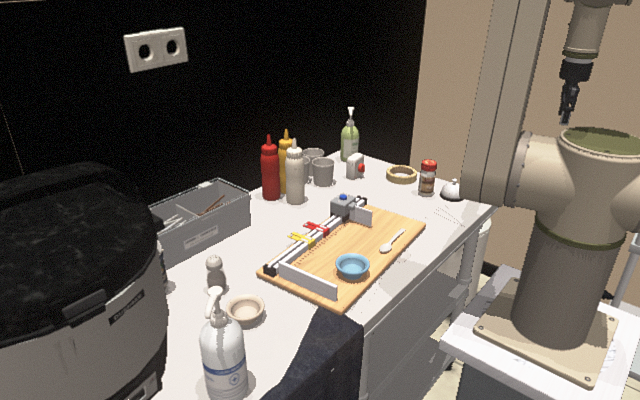

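The top view shows the board at about (225-372, 190-278). The fence is on its left (+y) side at (233,243), the stop with its blue pin at (330,199), the red clip near (295,199) and the yellow clip beyond it near (274,200). I'll zoom in next.

Run:
```python
import cv2
a=cv2.imread("pics/top0.png")[180:285,215:385]
cv2.imwrite("pics/topz.png",cv2.resize(a,None,fx=4.7,fy=4.7,interpolation=cv2.INTER_CUBIC))
a=cv2.imread("pics/scene0.png")[185:305,255:435]
cv2.imwrite("pics/scz.png",cv2.resize(a,None,fx=4.4,fy=4.4,interpolation=cv2.INTER_CUBIC))
```

```text
(no output)
```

View pics/topz.png

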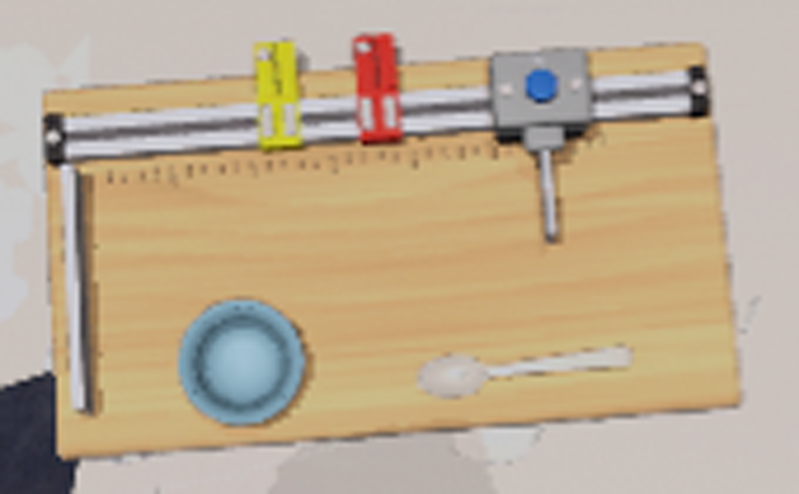

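View pics/scz.png

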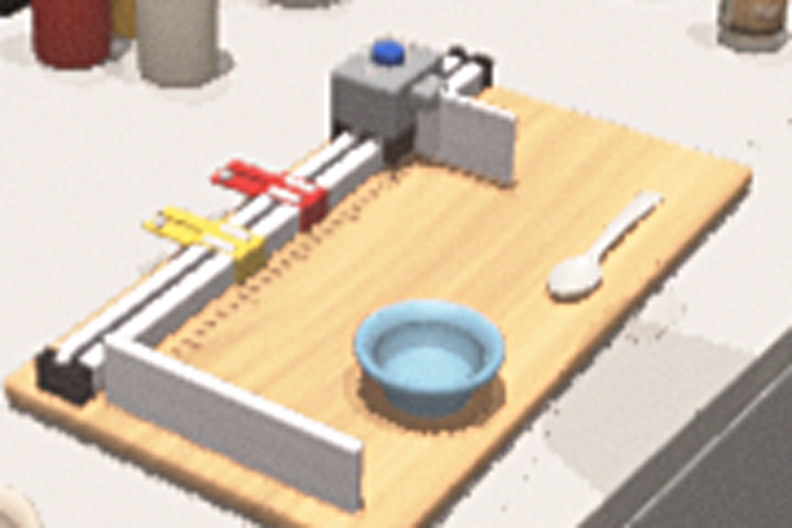

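The zoomed top view shows the board corners at zoom pixels (44,93), (704,45), (741,405) and (60,458). The pin is at (541,85), the red clip on the rail at (380,117) and the yellow clip at (279,121). In both views yellow lies beyond red. I'll fit the guide pose from these.

```bash
cat > h.py <<'E'
import numpy as np, cv2, pickle
def ray_z(r,uv,z):
    K=np.array([[r["fx"],0,r["cx"]],[0,r["fy"],r["cy"]],[0,0,1]])
    p=cv2.undistortPoints(np.array([[uv]],float),K,np.array(r["dist_coeffs"]))[0,0]
    R=np.array(r["R"]);t=np.array(r["t"]).ravel()
    d=R.T@np.array([p[0],p[1],1]);c=-R.T@t
    return c+d*(z-c[2])/d[2]
def proj(r,X):
    K=np.array([[r["fx"],0,r["cx"]],[0,r["fy"],r["cy"]],[0,0,1]])
    return cv2.projectPoints(np.atleast_2d(np.array(X,float)),cv2.Rodrigues(np.array(r["R"]))[0],np.array(r["t"],float).ravel(),K,np.array(r["dist_coeffs"]))[0][:,0]
E
python3 - <<'E'
from h import *
from scipy.optimize import least_squares
np.set_printoptions(precision=4,suppress=True)
r=pickle.load(open("im0.pkl","rb"))["top"]
u=lambda x,y:((x+.5)/4.7-.5+215,(y+.5)/4.7-.5+180)
c=[ray_z(r,u(*p),z) for p,z in [((44,93),.018),((704,45),.018),((741,405),.018),((60,458),.018)]]
loc=np.array([[.115,.21],[.115,-.21],[-.115,-.21],[-.115,.21]])
P=np.array(c)[:,:2];print(P, [np.linalg.norm(P[i]-P[(i+1)%4]) for i in range(4)])
def T(q,l):
    cs,s=np.cos(q[2]),np.sin(q[2]);return l@np.array([[cs,s],[-s,cs]])+q[:2]
f=least_squares(lambda q:(T(q,loc)-P).ravel(),[.5,0,0]);q=f.x;print(q,f.fun)
def inv(X):
    cs,s=np.cos(q[2]),np.sin(q[2]);return (X[:2]-q[:2])@np.array([[cs,-s],[s,cs]])
for n,p,z in [("pin",(541,85),.086),("red rail L",(360,143),.041),("red rail R",(402,140),.041),("red tabL",(355,37),.041),("red tabR",(392,35),.041),("yelL",(261,149),.041),("yelR",(301,145),.041),("yel tab L",(255,44),.041),("yel tabR",(293,42),.041),("capR",(699,90),.041),("capL",(54,138),.041),("stop BL",(491,56),.078),("stop BR",(587,49),.078),("stop FL",(495,128),.078),("stop FR",(592,122),.078)]:
    X=ray_z(r,u(*p),z);print(n,X,inv(X))
E
```

```text
[[ 0.5518  0.2572]
 [ 0.5888 -0.1574]
 [ 0.363  -0.1782]
 [ 0.3249  0.2364]] [np.float64(0.4162577024586855), np.float64(0.22679646210396615), np.float64(0.41639745231435155), np.float64(0.227890806543824)]
[0.4571 0.0395 0.0906] [ 0.0008  0.0018  0.0018 -0.0018 -0.0014 -0.0018 -0.0013  0.0018]
pin [ 0.5464 -0.052   0.086 ] [ 0.0807 -0.0992]
red rail L [0.5183 0.0571 0.041 ] [0.0625 0.012 ]
red rail R [0.5206 0.0314 0.041 ] [ 0.0624 -0.0138]
red tabL [0.5852 0.0617 0.041 ] [0.1295 0.0105]
red tabR [0.5868 0.0388 0.041 ] [ 0.1291 -0.0124]
yelL [0.5137 0.1178 0.041 ] [0.0634 0.0729]
yelR [0.5166 0.0933 0.041 ] [0.064  0.0482]
yel tab L [0.5799 0.1236 0.041 ] [0.1298 0.0726]
yel tabR [0.5815 0.1    0.041 ] [0.1293 0.0491]
capR [ 0.5547 -0.1515  0.041 ] [ 0.0799 -0.199 ]
capL [0.5187 0.2455 0.041 ] [0.0799 0.1996]
stop BL [ 0.5657 -0.0221  0.078 ] [ 0.1025 -0.0711]
stop BR [ 0.5709 -0.0799  0.078 ] [ 0.1025 -0.1292]
stop FL [ 0.5215 -0.0249  0.078 ] [ 0.0582 -0.0699]
stop FR [ 0.526 -0.083  0.078] [ 0.0575 -0.1282]
```

The fit is consistent. The clips come out 26 mm long, the rail and pin at local x = 0.080, and the stop 58 mm long, so the tolerance is about 2 mm. The guide is at (0.457, 0.0395) with yaw 0.091, and the stop is about 98 mm before the red notch. Next I'll shut the gripper and move above the push position.

```bash
cat >> h.py <<'E'
Q=np.array([0.4571,0.0395,0.0906])
from scipy.spatial.transform import Rotation as Ro
def W(lx,ly,z):
    c,s=np.cos(Q[2]),np.sin(Q[2]);return np.array([Q[0]+c*lx-s*ly,Q[1]+s*lx+c*ly,z])
def L(X):
    c,s=np.cos(Q[2]),np.sin(Q[2]);d=np.array(X)[:2]-Q[:2];return np.array([c*d[0]+s*d[1],-s*d[0]+c*d[1]])
c_,s_=np.cos(Q[2]),np.sin(Q[2])
ORI=Ro.from_matrix(np.array([[c_,s_,0],[s_,-c_,0],[0,0,-1]])).as_rotvec()
def fl(s): # force in guide axes
    f=np.array(s["ft_force"]);return np.array([c_*f[0]+s_*f[1],-s_*f[0]+c_*f[1],f[2]])
E
python3 - <<'E'
from h import *
from rig import env, command_gripper, eyes, order
np.set_printoptions(precision=4,suppress=True)
print(ORI, env.ik(W(.08,-.165,.2),ORI), env.ik(W(.08,-.155,.065),ORI), env.ik(W(.08,0,.067),ORI))
command_gripper(0.0,20)
env.move_ptp(W(.08,-.165,.2),ORI)
r=eyes.get_image("wrist");pickle.dump(r,open("w1.pkl","wb"));cv2.imwrite("pics/w1.png",r["img"])
r=eyes.get_image("top");pickle.dump(r,open("t1.pkl","wb"));cv2.imwrite("pics/t1.png",r["img"])
s=env.sense();print(s["clock"],s["eef_pos"],L(s["eef_pos"]),s["tcp_rot"],fl(s),s["gripper_width"])
E
```

```text
[3.1384 0.1423 0.    ] [-0.3009  0.061   1.6507 -0.      1.4299 -0.3915] [-0.2843  0.1924  1.7689 -0.      1.1803 -0.3749] [-0.0083  0.1329  1.8315 -0.      1.1772 -0.0989]
3.125 [ 0.5516 -0.1186  0.2001] [ 0.0798 -0.166 ] [3.1382 0.1397 0.0002] [-1.0115 -0.7251 -0.6476] 0.003533377932806569
```

View pics/w1.png

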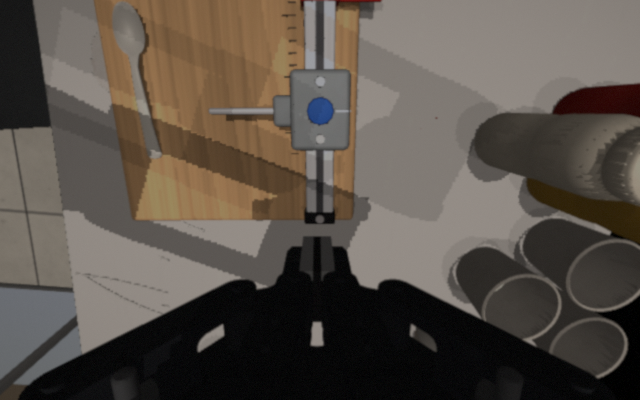

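The wrist view shows the stop top at about (291-350, 70-150), the pin at (320,110) and the shut fingertips near (317,237). The red clip is only just in view at the top edge.

Run:
```python
from h import *
np.set_printoptions(precision=4,suppress=True)
r=pickle.load(open("w1.pkl","rb"))
for n,p,z in [("pin",(320.3,110.5),.086),("face top",(320,150),.078),("far edge",(320,70),.078),("L",(291,110),.078),("R",(350,110),.078),("red edge",(320,2.5),.041),("end cap end",(320,222),.041)]:
    X=ray_z(r,p,z);print(n,X,L(X))
print(proj(r,W(.08,-.0995,.086)))
t=pickle.load(open("t1.pkl","rb"))["img"][180:285,215:385]
cv2.imwrite("pics/t1z.png",cv2.resize(t,None,fx=4.7,fy=4.7,interpolation=cv2.INTER_CUBIC))
```

```text
pin [ 0.5486 -0.0517  0.086 ] [ 0.0828 -0.0991]
face top [ 0.5512 -0.0814  0.078 ] [ 0.0827 -0.1289]
far edge [ 0.5458 -0.0233  0.078 ] [ 0.0827 -0.0706]
L [ 0.5265 -0.0533  0.078 ] [ 0.0608 -0.0987]
R [ 0.571  -0.0493  0.078 ] [ 0.1054 -0.0988]
red edge [0.5413 0.0305 0.041 ] [ 0.083  -0.0166]
end cap end [ 0.5583 -0.1546  0.041 ] [ 0.0832 -0.2024]
[[316.4184 111.1341]]
```

View pics/t1z.png

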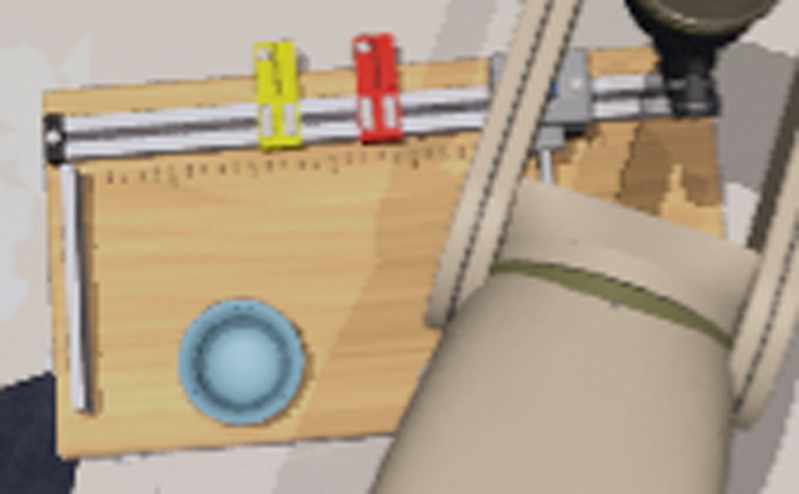

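The two cameras agree on y to 0.3 mm (2 mm apart in x). Now I'll descend behind the stop and make contact gently.

Run:
```python
from h import *
from rig import env, command_gripper, eyes, order
np.set_printoptions(precision=3,suppress=True)
X=.0815
env.move_linear(W(X,-.165,.068),ORI,.15)
s=env.sense();print(s["clock"],L(s["eef_pos"]),s["eef_pos"][2],fl(s))
env.move_linear(W(X,-.145,.068),ORI,.05)
s=env.sense();print(s["clock"],L(s["eef_pos"]),fl(s)); b=fl(s)[1]
for y in np.arange(-.143,-.125,.002):
    env.move_linear(W(X,y,.068),ORI,.03)
    s=env.sense();print(s["clock"],L(s["eef_pos"]),s["eef_pos"][2],fl(s))
    if fl(s)[1]-b<-.6: break
r=eyes.get_image("wrist");pickle.dump(r,open("w2.pkl","wb"));cv2.imwrite("pics/w2.png",r["img"])
```

```text
4.1583 [ 0.082 -0.165] 0.06913254175705413 [-1.029  0.324  0.175]
4.7083 [ 0.082 -0.145] [ 0.004 -0.371  0.132]
4.9583 [ 0.081 -0.143] 0.06796529749924063 [1.911 0.316 0.15 ]
5.2083 [ 0.081 -0.141] 0.0679497458476359 [ 0.221 -0.111  0.532]
5.4583 [ 0.082 -0.139] 0.06800962696801617 [0.699 0.008 0.04 ]
5.7083 [ 0.081 -0.137] 0.06799059793841344 [0.079 0.55  0.356]
5.9583 [ 0.081 -0.135] 0.06799926848774722 [0.651 0.512 0.06 ]
6.2083 [ 0.081 -0.133] 0.06801220667727013 [ 0.533 -0.287 -0.634]
6.4583 [ 0.082 -0.131] 0.06801378042217898 [ 1.141 -0.752 -0.231]
6.7083 [ 0.082 -0.129] 0.06800871042263353 [ 0.422  0.096 -0.087]
6.9583 [ 0.081 -0.127] 0.06799582689236662 [-0.542  1.251  0.541]
```

View pics/w2.png

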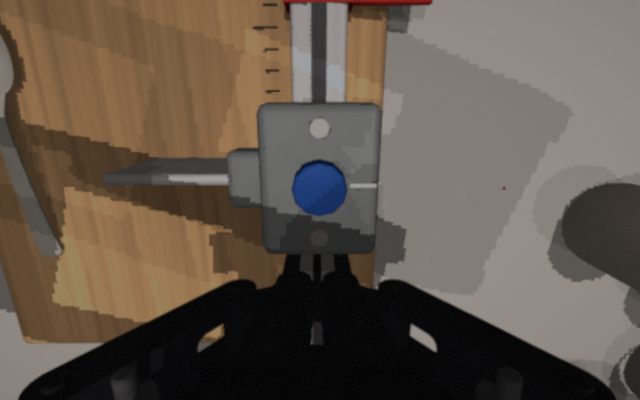

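The wrist view now shows the stop's near edge at row 250, close against the fingers, the pin at (320,187) and the red clip's near edge at row 2.

Run:
```python
from h import *
np.set_printoptions(precision=4,suppress=True)
r=pickle.load(open("w2.pkl","rb"))
for n,p,z in [("pin",(319.7,187.5),.086),("face top",(320,251),.078),("far edge",(320,102),.078),("L",(260,187),.078),("R",(379,187),.078),("red edge",(320,2.5),.041)]:
    X=ray_z(r,p,z);print(n,L(X))
```

```text
pin [ 0.0827 -0.0854]
face top [ 0.083  -0.1136]
far edge [ 0.0828 -0.0564]
L [ 0.0602 -0.0871]
R [ 0.1052 -0.0872]
red edge [ 0.0831 -0.015 ]
```

The stop has moved about 13 mm with the fingers, and stop = TCP + 0.041, which matches 30 + 11 mm. Next I'll push to about 20 mm before the notch and look at the clip up close.

Run:
```python
from h import *
from rig import env, command_gripper, eyes, order
np.set_printoptions(precision=3,suppress=True)
X=.0815
for y in [-.10,-.08,-.065]:
    env.move_linear(W(X,y,.068),ORI,.03)
    s=env.sense();print(s["clock"],L(s["eef_pos"]),s["eef_pos"][2],fl(s))
r=eyes.get_image("wrist");pickle.dump(r,open("w3.pkl","wb"));cv2.imwrite("pics/w3.png",r["img"])
r=eyes.get_image("top");pickle.dump(r,open("t3.pkl","wb"))
t=r["img"][180:285,215:385]
cv2.imwrite("pics/t3z.png",cv2.resize(t,None,fx=4.7,fy=4.7,interpolation=cv2.INTER_CUBIC))
r=eyes.get_image("scene");pickle.dump(r,open("s3.pkl","wb"))
t=r["img"][185:305,255:435]
cv2.imwrite("pics/s3z.png",cv2.resize(t,None,fx=4.4,fy=4.4,interpolation=cv2.INTER_CUBIC))
```

```text
8.0583 [ 0.082 -0.1  ] 0.06800266917535046 [ 0.74   0.2   -0.153]
8.875 [ 0.081 -0.08 ] 0.06795851701180461 [ 0.372 -0.459 -1.208]
9.525 [ 0.081 -0.065] 0.06798195117675503 [0.107 0.431 0.721]
```

View pics/w3.png

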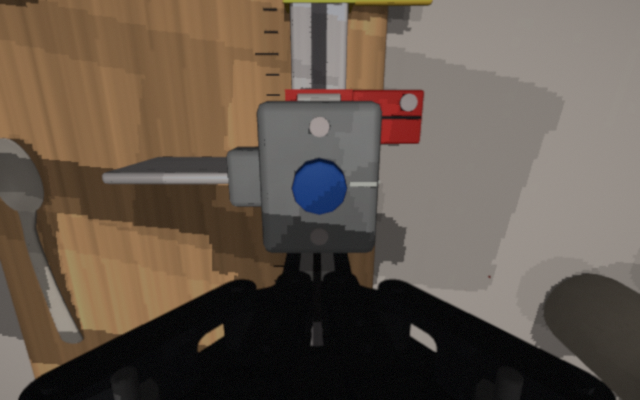

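View pics/s3z.png

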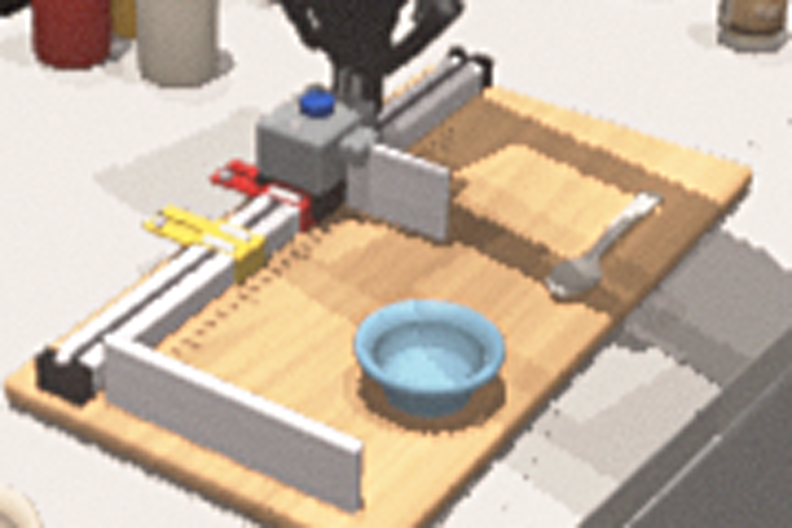

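View pics/t3z.png

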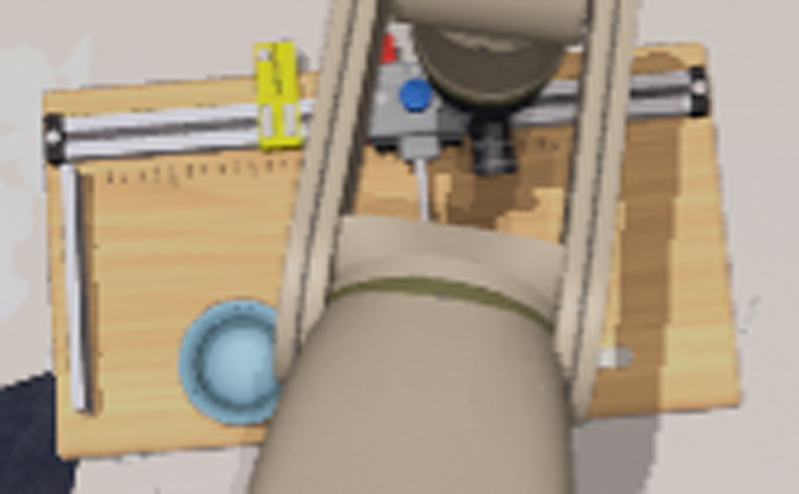

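The wrist view shows the red tab at rows 90-143 with its black line at row 117, and the stop's white index line at (365,184). The pin is up. I'll measure the remaining distance.

Run:
```python
from h import *
np.set_printoptions(precision=4,suppress=True)
r=pickle.load(open("w3.pkl","rb"))
a=r["img"][80:200,270:440];cv2.imwrite("pics/w3z.png",cv2.resize(a,None,fx=4.5,fy=4.5,interpolation=cv2.INTER_CUBIC))
for z in (.036,.041):
  for n,p in [("tab near",(402,143.5)),("tab line",(402,117)),("tab far",(402,90))]:
    X=ray_z(r,p,z);print(z,n,L(X))
for n,p,z in [("index",(365,184.5),.078),("pin",(319.5,187),.086),("face top",(320,251),.078),("far edge",(320,101),.078)]:
    X=ray_z(r,p,z);print(n,L(X))
```

```text
0.036 tab near [ 0.124  -0.0132]
0.036 tab line [ 0.123  -0.0005]
0.036 tab far [0.1221 0.0119]
0.041 tab near [ 0.1227 -0.0127]
0.041 tab line [ 0.1217 -0.0003]
0.041 tab far [0.1208 0.0116]
index [ 0.0999 -0.0241]
pin [ 0.0826 -0.0231]
face top [ 0.083  -0.0515]
far edge [0.0828 0.006 ]
```

View pics/w3z.png

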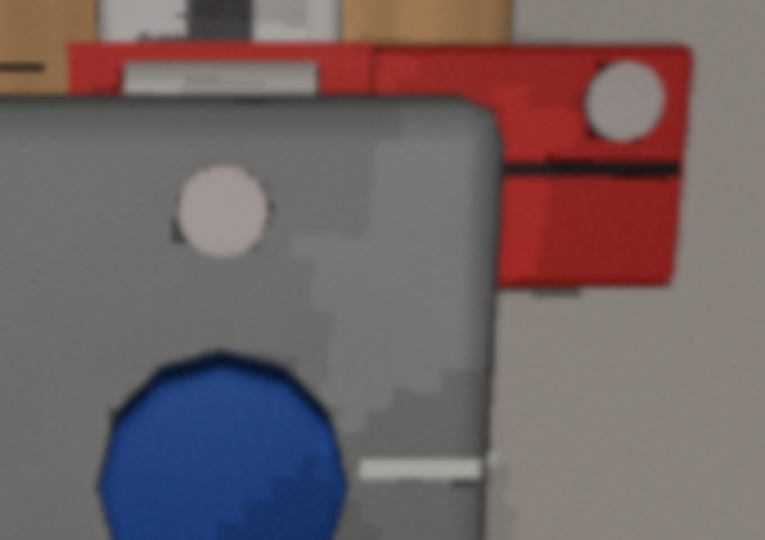

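The notch is at y ≈ -0.0004 and the stop at ≈ -0.0237, so 23 mm remain. Seating is expected near TCP -0.0417, and the ridge should be felt from -0.0545 to -0.0485. I'll step on with force monitoring and stop once the force dips after the peak.

```bash
cat >> h.py <<'E'
def favg(env,n=5):
    F=[]
    for _ in range(n):
        F.append(fl(env.sense()));env.wait(.01)
    return np.mean(F,0)
E
python3 - <<'E'
from h import *
from rig import env, command_gripper, eyes, order
np.set_printoptions(precision=3,suppress=True)
X=.0815;pk=0
env.move_linear(W(X,-.056,.068),ORI,.03)
print(favg(env))
for y in np.arange(-.055,-.0435,.001):
    env.move_linear(W(X,y,.068),ORI,.01)
    f=favg(env);s=env.sense();print(round(y,4),s["clock"],L(s["eef_pos"]),s["eef_pos"][2],f)
    p=-f[1];pk=max(pk,p)
    if pk>3 and p<.4*pk: break
    if p>12: print("too hard");break
r=eyes.get_image("wrist");pickle.dump(r,open("w4.pkl","wb"));cv2.imwrite("pics/w4.png",r["img"])
E
```

```text
[0.062 0.363 0.329]
-0.055 10.4583 [ 0.082 -0.055] 0.06799428566725994 [ 0.319 -0.206  0.183]
-0.054 10.75 [ 0.081 -0.054] 0.06799768937878467 [ 0.142 -0.457  0.206]
-0.053 11.0417 [ 0.081 -0.053] 0.06800100483886405 [-0.497 -2.553 -0.578]
-0.052 11.3333 [ 0.081 -0.053] 0.06800425600540272 [-0.504 -4.993 -0.216]
-0.051 11.625 [ 0.082 -0.052] 0.06806075781222244 [-0.486 -8.118 -1.371]
-0.05 11.9167 [ 0.081 -0.051] 0.06802175257968143 [ 0.08  -4.633 -0.321]
-0.049 12.2083 [ 0.082 -0.049] 0.06801892545387146 [-0.153 -2.158  0.404]
```

View pics/w4.png

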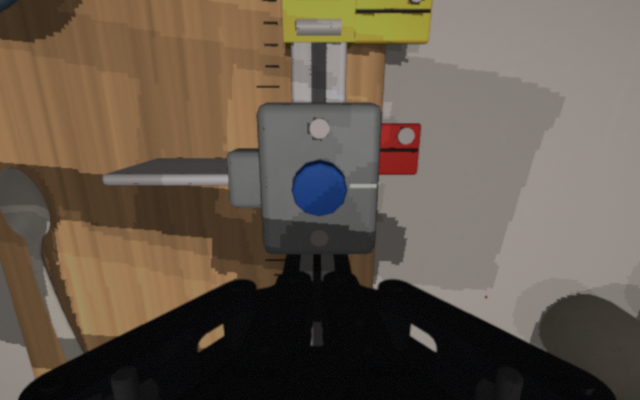

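The wrist view has the red tab's line at row 150 and the index line at row 186, so the stop is just past the ridge. I'll measure the rest.

Run:
```python
from h import *
np.set_printoptions(precision=4,suppress=True)
r=pickle.load(open("w4.pkl","rb"))
for n,p,z in [("line",(402,150.3),.041),("near",(402,175),.041),("far",(402,124),.041),("index",(365,185.5),.078),("pin",(319.5,188),.086),("face",(320,252),.078),("far edge",(320,103),.078)]:
    print(n,L(ray_z(r,p,z)))
```

```text
line [ 0.1229 -0.0001]
near [ 0.1238 -0.0122]
far [0.122  0.0123]
index [ 0.0999 -0.0087]
pin [ 0.0826 -0.0076]
face [ 0.083  -0.0361]
far edge [0.0828 0.0212]
```

Run:
```python
from h import *
from rig import env, command_gripper, eyes, order
np.set_printoptions(precision=3,suppress=True)
X=.0815
for y in np.arange(-.048,-.0445,.001):
    env.move_linear(W(X,y,.068),ORI,.01)
    f=favg(env,8);s=env.sense();print(round(y,4),s["clock"],L(s["eef_pos"]),f)
    if -f[1]>2.5: break
r=eyes.get_image("wrist");pickle.dump(r,open("w5.pkl","wb"));cv2.imwrite("pics/w5.png",r["img"])
a=r["img"][90:270,240:440];cv2.imwrite("pics/w5z.png",cv2.resize(a,None,fx=3.3,fy=3.3,interpolation=cv2.INTER_CUBIC))
```

```text
-0.048 12.575 [ 0.082 -0.048] [-0.022  0.097  0.13 ]
-0.047 12.8917 [ 0.081 -0.047] [-0.442  0.038  0.179]
-0.046 13.2083 [ 0.082 -0.046] [-0.076 -0.28   0.335]
-0.045 13.525 [ 0.082 -0.045] [0.199 0.102 0.011]
```

View pics/w5z.png

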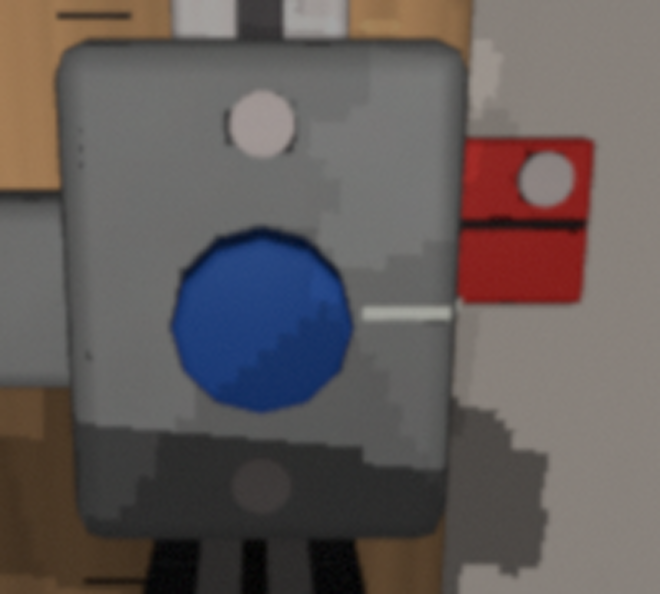

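Run:
```python
from h import *
np.set_printoptions(precision=4,suppress=True)
r=pickle.load(open("w5.pkl","rb"))
f=lambda x,y:((x+.5)/3.3-.5+240,(y+.5)/3.3-.5+90)
for n,p,z in [("line",(525,224),.041),("near",(525,301),.041),("far",(525,139),.041),("index",(407,313),.078),("pin",(262,320),.086),("face",(262,537),.078),("far edge",(262,41),.078)]:
    print(n,L(ray_z(r,f(*p),z)))
```

```text
line [0.1216 0.0004]
near [ 0.1224 -0.0112]
far [0.1207 0.0127]
index [ 0.0991 -0.0043]
pin [ 0.0825 -0.0031]
face [ 0.0826 -0.0323]
far edge [0.0825 0.0255]
```

The stop is about 3.5-4.5 mm short of the notch and still moves with the fingers at low force. I'll carry on in 0.7 mm steps.

Run:
```python
from h import *
from rig import env, command_gripper, eyes, order
np.set_printoptions(precision=3,suppress=True)
X=.0815
for y in np.arange(-.0443,-.0405,.0007):
    env.move_linear(W(X,y,.068),ORI,.01)
    f=favg(env,8);s=env.sense();print(round(y,4),s["clock"],L(s["eef_pos"]),f)
    if -f[1]>1.8: break
r=eyes.get_image("wrist");pickle.dump(r,open("w6.pkl","wb"))
a=r["img"][90:270,240:440];cv2.imwrite("pics/w6z.png",cv2.resize(a,None,fx=3.3,fy=3.3,interpolation=cv2.INTER_CUBIC))
```

```text
-0.0443 13.8917 [ 0.081 -0.044] [-0.126  0.11  -0.109]
-0.0436 14.2083 [ 0.081 -0.044] [ 0.17  -0.047 -0.156]
-0.0429 14.525 [ 0.082 -0.043] [-0.363  0.076  0.012]
-0.0422 14.8417 [ 0.082 -0.042] [ 0.061 -0.     0.123]
-0.0415 15.1583 [ 0.082 -0.042] [ 0.235 -0.778 -0.035]
-0.0408 15.475 [ 0.082 -0.041] [-0.117 -0.518  0.18 ]
```

View pics/w6z.png

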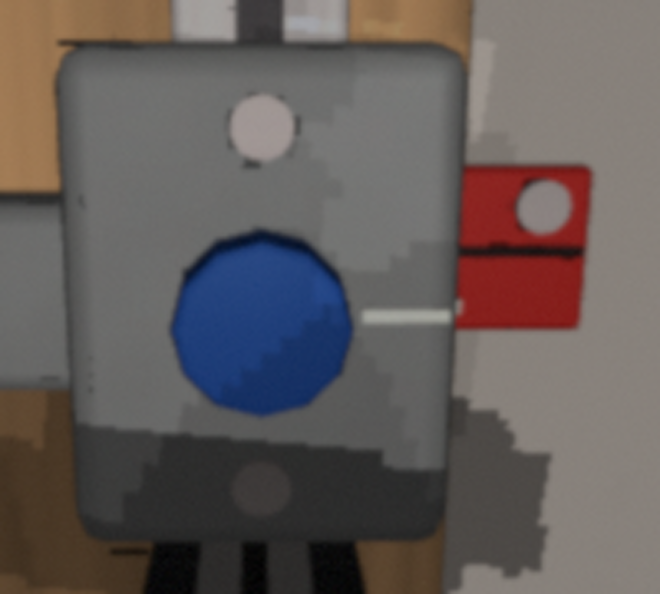

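Run:
```python
from h import *
np.set_printoptions(precision=4,suppress=True)
r=pickle.load(open("w6.pkl","rb"))
f=lambda x,y:((x+.5)/3.3-.5+240,(y+.5)/3.3-.5+90)
for n,p,z in [("line",(525,251),.041),("near",(525,328),.041),("far",(525,166),.041),("index",(407,317),.078),("pin",(262,323),.086),("face",(262,540),.078),("far edge",(262,44),.078)]:
    print(n,L(ray_z(r,f(*p),z)))
# full-set average of vertical bias: camera tilt sensitivity
```

```text
line [0.1219 0.0005]
near [ 0.1227 -0.0112]
far [0.121 0.013]
index [ 0.0992 -0.0006]
pin [0.0825 0.0007]
face [ 0.0826 -0.0285]
far edge [0.0825 0.0294]
```

The stop is within about 0.5 mm of the notch centre: the index and pin average +0.0001 and the clip +0.0006. The force pattern also fits: onset, 8 N peak, dip, then about 0.5 N friction only. Now I'll back off, rise, check and go over the pin.

Run:
```python
from h import *
from rig import env, command_gripper, eyes, order
np.set_printoptions(precision=3,suppress=True)
X=.0815
env.move_linear(W(X,-.050,.068),ORI,.03)
env.move_linear(W(X,-.050,.125),ORI,.1)
r=eyes.get_image("wrist");pickle.dump(r,open("w7.pkl","wb"));cv2.imwrite("pics/w7.png",r["img"])
env.move_linear(W(X,.0003,.125),ORI,.08)
env.move_linear(W(X,.0003,.106),ORI,.05)
s=env.sense();print(s["clock"],L(s["eef_pos"]),s["eef_pos"][2],favg(env))
r=eyes.get_image("scene");a=r["img"][170:270,270:400];cv2.imwrite("pics/s7z.png",cv2.resize(a,None,fx=5.5,fy=5.5,interpolation=cv2.INTER_CUBIC))
cv2.imwrite("pics/w8.png",eyes.get_image("wrist")["img"])
```

```text
18.0583 [0.081 0.   ] 0.10551546348340261 [0.419 0.47  0.252]
```

View pics/w7.png

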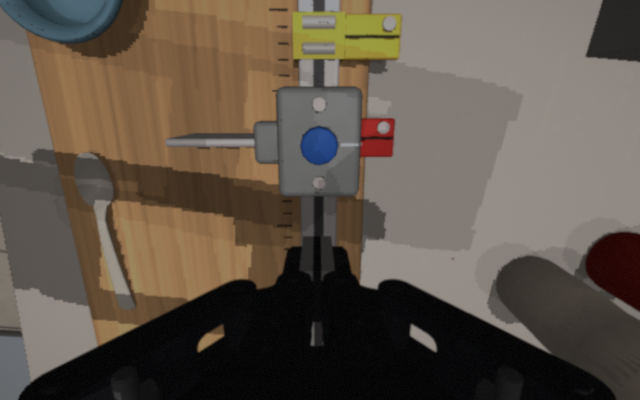

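View pics/s7z.png

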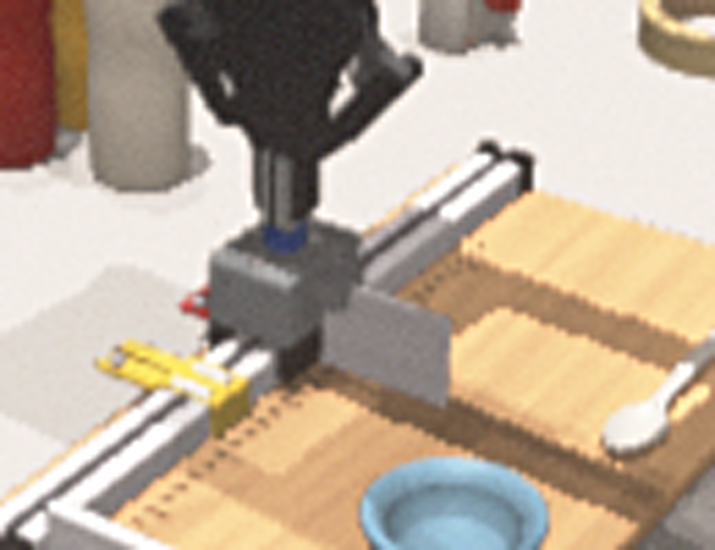

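View pics/w8.png

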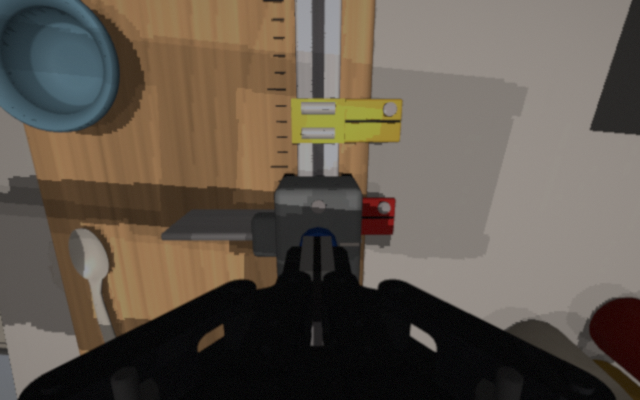

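In w7 the pin is at (319.5,145), the index line at row 145 and the red tab line at row 138. The scene view shows the fingertips centred over the pin, which is still up. I'll verify seating from w7 first, then press only if it passes.

Run:
```python
from h import *
from rig import env, command_gripper, eyes, order
np.set_printoptions(precision=4,suppress=True)
r=pickle.load(open("w7.pkl","rb"))
v={n:L(ray_z(r,p,z))[1] for n,p,z in [("line",(380,138.3),.041),("near",(378,157),.041),("far",(378,118.5),.041),("index",(348,145),.078),("pin",(319.3,145.3),.086),("faceN",(319,195.5),.078),("faceF",(319,87),.078)]}
print(v)
off=np.mean([v["index"],v["pin"],(v["faceN"]+v["faceF"])/2])-np.mean([v["line"],(v["near"]+v["far"])/2])
print("off",off)
if abs(off)<.002:
    for z in np.arange(.105,.0935,-.001):
        env.move_linear(W(.0815,.0003,z),ORI,.02)
        f=favg(env,5);s=env.sense();print(round(z,4),s["clock"],L(s["eef_pos"]),s["eef_pos"][2],f)
        if f[2]>9: break
    r=eyes.get_image("wrist");cv2.imwrite("pics/w9.png",r["img"])
```

```text
{'line': np.float64(-0.00039054694448096075), 'near': np.float64(-0.012666637229941064), 'far': np.float64(0.012184537192160998), 'index': np.float64(-0.0006711745787626629), 'pin': np.float64(5.9796209196594924e-05), 'faceN': np.float64(-0.029089898792883095), 'faceF': np.float64(0.029053621190630555)}
off 0.00010595942478805088
0.105 18.4917 [0.0815 0.0003] 0.10510868487004034 [0.0568 0.2394 0.0352]
0.104 18.7833 [0.0814 0.0003] 0.10393903130972705 [ 0.2699  0.2078 -0.18  ]
0.103 19.075 [0.0815 0.0003] 0.10297777299282113 [ 0.5394 -0.4177  0.4633]
0.102 19.3667 [0.0816 0.0003] 0.10208980124177162 [-0.6779  0.4127  1.588 ]
0.101 19.6583 [0.0816 0.0003] 0.10101909334091812 [-0.3759 -0.0685  1.7587]
0.1 19.95 [0.0816 0.0003] 0.09994951676344024 [ 0.2734 -0.4304  1.3418]
0.099 20.2417 [0.0816 0.0003] 0.09892272464197932 [ 0.985  -0.3408  0.7138]
0.098 20.5333 [0.0815 0.0003] 0.09794744390131166 [ 0.7087 -0.1877  1.5965]
0.097 20.825 [0.0815 0.0003] 0.09693493067420024 [ 0.7311 -0.1011  1.6985]
0.096 21.1167 [0.0815 0.0003] 0.09593232817393055 [ 1.1427 -0.2017  1.41  ]
0.095 21.4083 [0.0815 0.0003] 0.09505933865061013 [-0.1286 -0.3429  3.2053]
0.094 21.7 [0.0816 0.0003] 0.09503007866335283 [-4.4893  0.3006 12.3088]
```

The seating offset was 0.1 mm. The pin was contacted at TCP 0.103 and bottomed at 0.095, which is the full 8 mm, with a clear 12 N stop. Now I'll lift away and check.

Run:
```python
from h import *
from rig import env, command_gripper, eyes, order
np.set_printoptions(precision=4,suppress=True)
env.move_linear(W(.0815,.0003,.13),ORI,.06)
env.move_linear(W(.0815,-.06,.16),ORI,.1)
env.wait(.3)
r=eyes.get_image("wrist");pickle.dump(r,open("w10.pkl","wb"));cv2.imwrite("pics/w10.png",r["img"])
r=eyes.get_image("scene");a=r["img"][170:305,255:435];cv2.imwrite("pics/s10z.png",cv2.resize(a,None,fx=4.4,fy=4.4,interpolation=cv2.INTER_CUBIC))
s=env.sense();print(s["clock"],s["eef_pos"],favg(env))
```

```text
23.725 [ 0.5436 -0.0126  0.1598] [-0.0038  0.0259 -0.0462]
```

View pics/w10.png

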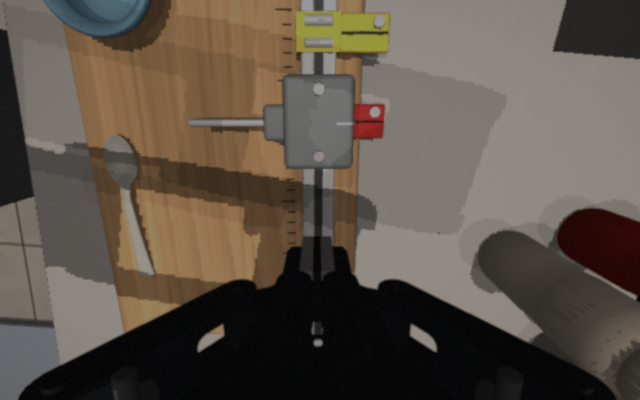

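View pics/s10z.png

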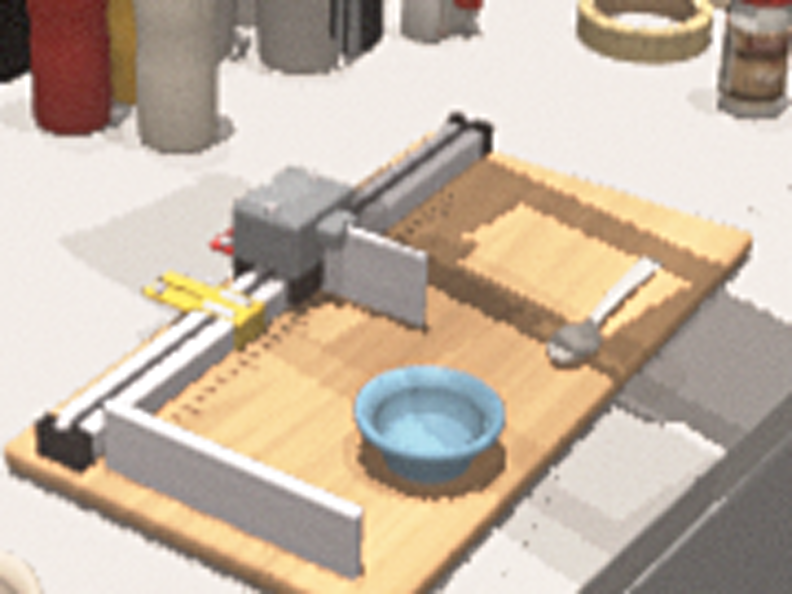

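Both views show the pin gone flush with the stop's top, with the stop at the red tab (index line row 124, tab line row 121) and the bowl and spoon undisturbed. I'll do a final numeric check and hand in.

Run:
```python
from h import *
from rig import env, command_gripper, eyes, order
r=pickle.load(open("w10.pkl","rb"))
v={n:L(ray_z(r,p,z))[1] for n,p,z in [("line",(370,121.3),.041),("near",(369,138),.041),("far",(369,104),.041),("index",(345,124),.078),("faceN",(318,168),.078),("faceF",(318,74.5),.078)]}
off=np.mean([v["index"],(v["faceN"]+v["faceF"])/2])-np.mean([v["line"],(v["near"]+v["far"])/2])
print(v,off)
if abs(off)<.0025: order.job_done(); print("done")
```

```text
{'line': np.float64(-0.00047063609887203726), 'near': np.float64(-0.012878169795084536), 'far': np.float64(0.012013514467627384), 'index': np.float64(-0.0007750909584105826), 'faceN': np.float64(-0.029338205086913788), 'faceF': np.float64(0.028877140499933278)} -5.13297446501121e-05
the job is handed in; nothing more can be done
done
```

The stop is set in the red clip's notch, the lock pin is fully down, and the job was handed in at about 24 s of the 48 s allowed.

- **Push:** With closed fingers I pushed the stop about 98 mm towards the fence. The force peaked at about 8 N on the first ridge, where about 6 N was stated, then dipped to nearly zero as the stop went in. I did not push it up to the second ridge.
- **Lock pin:** I pressed it from above. The fingertips met it at the expected height and bottomed out 8 mm lower, with a firm 12 N at the end.
- **Final checks:** The wrist camera puts the stop within about 0.1 mm of the notch centre, against a calibration good to about 2 mm. The pin looks flush in both the wrist and scene views. The gripper had come well clear and the contact force read zero. The blue bowl and the spoon look undisturbed in the last pictures. I took no measurement of the other bystanders, but the arm did not work near them.
- **Disagreements:** The top and wrist cameras differed by 2 mm across the rail, which I averaged; along the rail they agreed to 0.3 mm. While seating the stop, single readings of its position differed by up to about 1.5 mm, so I relied on their average and the force pattern.

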